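# Load the post-welding jig and lock its keeper bar with ball-lock pins

## Robot

A 6-joint arm with a two-finger parallel gripper is mounted at the origin on the work surface. World frame = base frame: x ahead of the robot, y to its left, z up, the work surface at z = 0. Lengths are in mm, angles in rad, forces in N, time in s.
With the tool pointing down it reaches from about 350 to 925 mm from the base axis. Payload 6.4 kg.
Tool frame: the origin (TCP) lies midway between the tips of the shut fingers; the grasp point (between the pads) lies 19 mm behind it; z points along the fingers, y is the line along which they close (so a half turn about z gives the same grasp; the last joint's range is limited). The gripper opens to 85 mm and grips with 20 to 120 N. Pads are 22 mm wide; open, the fingers measure 114 mm over their backs; the gripper's body (76 mm by 85 mm) begins 54 mm behind the grasp point. The pads swing forward as they close: fully open they stand 13 mm farther back than shut.
Start: joints at [-1.433, 0.245, 1.558, -0, 1.339, -0.174], TCP at [199.407, -618.669, 231.29] pointing down, gripper open.
Joint ranges: [-3.13, 3.13], [-1.02, 2.26], [0.13, 2.54], [-0.95, 4.09], [0.21, 2.88], [-2.74, 2.74]. Speed limits (rad/s): [2.57, 2.57, 3.14, 3.14, 3.14, 3.14].

## Interface

Orientations are given as a unit quaternion [w, x, y, z].
In Python, from bench import sense, capture, get_calibration, close_job gives the robot as it stands.
- The arm moves only by the tool drive_tool, never from a script. Its arguments are lists of equal length, an entry for each row: "delta_pos": the shift along the tool's x, y, z in m, a list of three; "angular": the turn, a rotation vector about the tool's x, y, z in degrees, a list of three. A call has 1 to 20 rows; each row is the pose to reach, as a shift and turn from the pose commanded when the call began, along the tool's axes at that moment; what a row does not reach only later rows make up. A row lasts 1/8 s, in which the tool goes at most 62.5 mm and 10.7 degrees, less where a joint would pass 70% of its speed; a pose out of reach is approached as far as the arm can. A call with a gripper value outside its range is refused whole. "jaw" is the finger opening in m, from 0 to 0.0854, set as the call begins (left out, the last holds). The fingers move at their own pace and stop on an object; "grip_force" is the grip in N (left out, the last holds). Time passes only in rows, so rows that repeat a pose let the fingers close. It gives the time, the measured TCP pose, the force, the opening and the grip force at its end, in the units of the state.
- sense(): the state, without advancing time (a new reading comes with each control period).
- capture(name): name is "scene" or "top"; returns the picture (384x512x3 uint8, red, green, blue); there is no depth.
- get_calibration(name): a dict with "K" (3x3 intrinsics, pixels), "distortion" ([k1, k2, p1, p2, k3] as OpenCV has them; the pictures are not rectified), "R" (3x3) and "t" (3): a world point X has camera coordinates R X + t. Camera axes: x right, y down, z forward; pixel columns grow to the right and rows downward; lengths in mm; the calibration is good to about 2 mm. A picture is of the moment at which its call begins. get_calibration takes no time and is no camera call.
- close_job(): hands the job in; it is judged then, once.
The state is a dict: "time": time; "q": joint angles; "qd": joint speeds; "effort": joint torques, N m; "tool_pos": TCP position; "eef_rot": TCP orientation; "contact_force": force on the tool from outside, world axes, zero at the start; "wrist_torque": the same for the moment, N m; "width": finger opening in mm; "finger_force": force on a finger pad.
Only numpy, scipy, OpenCV 4.12 (cv2) and the standard library are available. Lean on these libraries where they do the work, as an engineer would, in place of code of your own. Each camera call takes 0.05 s, during which the arm holds its last target. There are 200 camera calls.

## Task

Load the post-welding jig: stand every loose tube post upright in a bore of its own, any bore, and then lay the keeper bar flat on the two lugs in front of them, between the yellow guides, with its eyes over the lug holes. Then lock the bar with the two ball-lock pins, one through each end: stand the pin in the eye, push its button down until the pin slides fully home through bar and lug, and let go so that the button springs back and the balls lock it. Leave the other tools on the table where they are.

Things in the scene. Friction and masses are not known exactly. Their poses are not given: they have to be found in the camera images.
- jig: Post-welding jig, fixed to the table: grey steel base plate 130 x 350 x 20 mm with three bores in a row along y, a blue fence with a V-notch behind each (+x side, top 80 mm above the table), and at each front end a bright drilled lug between yellow guide cheeks. Origin at the centre of the underside, on the table; x points from the front to the fence, y along the row, z up. Position and yaw vary.
- bar_mid (a point): Keeper bar, flat steel 34 (x) x 310 (y) x 8 mm, 0.65 kg, flat on the table at the start; a 20 mm eye through each end, 135 mm either side of its middle along y; a red upright grip in the middle, 24 (x) x 16 (y) mm, from 8 to 58 mm above the bar's underside. The point is on the grip's axis, 29 mm above the underside. Either end may go either way.
- jig_hole_right (a point): Mouth of the right lug's hole (the -y end), in the lug's top 70 mm above the table: 18 mm diameter, vertical, through 10 mm; 40 mm of free space below. 135 mm from the jig's middle along y, 27 mm towards its front (-x). The seated bar lies on both lugs along the jig's y, eyes over the holes, underside 70 mm above the table, 4 mm clear of the posts.
- jig_hole_left (a point): Mouth of the left lug's hole (the +y end), otherwise as the right one. The yellow guide cheeks leave the bar 1.5 mm either side in x, the blue end plates 2 mm at each end; their tops are flared outwards and end 91 mm above the table.
- jig_bore0 (a point): Centre of the floor of the right-hand (-y) bore, 8 mm above the table: 45 mm diameter, 12 mm deep (mouth 20 mm above the table). The bores are 72 mm apart.
- jig_bore1 (a point): Centre of the floor of the middle bore, 8 mm above the table: 45 mm diameter, 12 mm deep (mouth 20 mm above the table). The bores are 72 mm apart.
- jig_bore2 (a point): Centre of the floor of the left-hand (+y) bore, 8 mm above the table: 45 mm diameter, 12 mm deep (mouth 20 mm above the table). The bores are 72 mm apart.
- post1_mid (a point): A post: cut steel tube, 42 mm outside diameter, 120 mm long, 0.34 kg, standing on end on the table at the start. The point is at its centre, on the axis, 60 mm above its foot; z is the axis. Two or three of the three posts are there.
- post2_mid (a point): A post: cut steel tube, 42 mm outside diameter, 120 mm long, 0.34 kg, standing on end on the table at the start. The point is at its centre, on the axis, 60 mm above its foot; z is the axis. Two or three of the three posts are there.
- post3_mid (a point): A post: cut steel tube, 42 mm outside diameter, 120 mm long, 0.34 kg, standing on end on the table at the start. The point is at its centre, on the axis, 60 mm above its foot; z is the axis. Two or three of the three posts are there.
- pin1_mid (a point): Ball-lock pin, 81 mm, 0.23 kg, z from nose to button. The point is on the axis at the underside of its flange (32 mm across, 5 mm thick), 40 mm above the nose tip; the black knob above, 28 mm across, reaches from 5 to 31 mm above the point, then the orange button. At the start it stands in a drilled wooden block, 130 x 60 x 30 mm. Fully home on the seated bar: point 78 mm above the table, balls below the lug.
- pin1_tip (a point): Tip of that pin's nose: 16 mm shank, tapered to 9 mm over the last 7 mm. Four balls, 13.5 to 19.5 mm above the tip, stand 4 mm out of the shank (24 mm across, along the pin's x and y); they pass a hole either way only while the button is down. Put nose first into an eye or hole, the pin stands by itself on its balls, the tip 13.5 mm below the surface.
- pin1_button (a joint): Travel of the pin's spring button, m: 0 released (balls out, locked), 0.008 fully down (balls in). About 3 N to start and 6 N fully down, more (up to about 10 N) while the pin's weight and the push bear on the balls; with the balls caught inside a lug's hole it cannot come back past 0.006.
- pin1_button_top (a point): Centre of the top of that pin's orange button, 14 mm across; 41 mm above the underside of the flange when released, 33 mm when fully down (then 2 mm proud of the knob).
- pin2_mid (a point): Ball-lock pin, 81 mm, 0.23 kg, z from nose to button. The point is on the axis at the underside of its flange (32 mm across, 5 mm thick), 40 mm above the nose tip; the black knob above, 28 mm across, reaches from 5 to 31 mm above the point, then the orange button. At the start it stands in a drilled wooden block, 130 x 60 x 30 mm. Fully home on the seated bar: point 78 mm above the table, balls below the lug.
- pin2_tip (a point): Tip of that pin's nose: 16 mm shank, tapered to 9 mm over the last 7 mm. Four balls, 13.5 to 19.5 mm above the tip, stand 4 mm out of the shank (24 mm across, along the pin's x and y); they pass a hole either way only while the button is down. Put nose first into an eye or hole, the pin stands by itself on its balls, the tip 13.5 mm below the surface.
- pin2_button (a joint): Travel of the pin's spring button, m: 0 released (balls out, locked), 0.008 fully down (balls in). About 3 N to start and 6 N fully down, more (up to about 10 N) while the pin's weight and the push bear on the balls; with the balls caught inside a lug's hole it cannot come back past 0.006.
- pin2_button_top (a point): Centre of the top of that pin's orange button, 14 mm across; 41 mm above the underside of the flange when released, 33 mm when fully down (then 2 mm proud of the knob).
- chip_hammer: Bystander, not part of the job: chipping hammer, 220 mm, wooden handle. Origin at the centre of its underside.
- wire_brush: Bystander, not part of the job: wire brush, 200 mm, wooden handle. Origin at the centre of its underside.
- spanner: Bystander, not part of the job: steel spanner, 160 mm. Origin at the centre of its underside.
- spray_can: Bystander, not part of the job: red spray can, 65 mm diameter, 190 mm tall. Origin at the centre of its underside.
- magnet_square: Bystander, not part of the job: red welding magnet square, 75 mm sides, 20 mm high. Origin at the centre of its underside.
- tape_measure: Bystander, not part of the job: yellow tape measure, 68 x 38 x 62 mm. Origin at the centre of its underside.
Things that resemble listed ones, but are neither listed nor needed, are in the scene too. What is shaped like the part that bears post3_mid but blue or red is not meant.

How it is judged:
By the outcome, as a careful person would: the job done as asked, in the order asked, and still so for the second after the job is handed in, with the robot touching nothing.
Of post1, post2, post3 only 2 to 3 are there at a start; the rules pass over those that are not, and their reading is None.
At some moment in a run one of bar may be knocked a few centimetres aside while the robot is not near it.
It also fails if it takes over 210 s, if anything falls off the work surface, if the arm or the gripper's body presses on something with over 40 N, if the wrist force passes 120 N, or if a joint passes its speed limit or range.

## Working session

There is one attempt and no reset: what is moved stays moved. The work goes in short steps, Python scripts to look and compute and a tool call to move; the robot and the scene stay as the last step left them, time stands still between calls to the robot, and variables do not carry over. Pictures are saved under pics/ and viewed, at most 15 in all, crops included, and the job is handed in when it is done.

Besides the shell and the picture viewer there is one more tool, called after "Emit:" as name(argument=value, ...), one argument or row to a line, values as JSON. drive_tool: Moves the arm, as the interface text tells. Its arguments: {"type":"object","properties":{"delta_pos":{"type":"array","items":{"type":"array","items":{"type":"number"}}},"angular":{"type":"array","items":{"type":"array","items":{"type":"number"}}},"jaw":{"type":"number"},"grip_force":{"type":"number"}},"required":["delta_pos","angular"]}

```bash
ls; mkdir -p pics
python3 - <<'E'
from bench import *
import cv2
for n in("scene","top"):
    im=capture(n); cv2.imwrite(f"pics/{n}0.png",im[:,:,::-1])
    c=get_calibration(n); print(n,c)
s=sense(); print({k:s[k] for k in("time","tool_pos","eef_rot","contact_force","width")})
E
```

```text
pics
scene {'K': array([[478.93477852,   0.        , 262.27970531],
       [  0.        , 478.93477852, 191.9456511 ],
       [  0.        ,   0.        ,   1.        ]]), 'distortion': array([0.04796034, 0.        , 0.        , 0.        , 0.        ]), 'R': array([[-0.69429016,  0.71932393,  0.02311413],
       [ 0.41771743,  0.42891756, -0.80096309],
       [-0.58606597, -0.54644562, -0.59826738]]), 't': array([ 372.03705487, -158.56314775, 1756.97641967])}
top {'K': array([[356.40626139,   0.        , 251.9865753 ],
       [  0.        , 356.40626139, 188.47618352],
       [  0.        ,   0.        ,   1.        ]]), 'distortion': array([-0.0026445,  0.       ,  0.       ,  0.       ,  0.       ]), 'R': array([[ 0.01374211, -0.99989922, -0.00356426],
       [-0.97477573, -0.01260252, -0.22283054],
       [ 0.22276317,  0.00653652, -0.97485068]]), 't': array([ -16.52156994,  563.50559381, 1330.82715845])}
{'time': 0.1, 'tool_pos': array([ 199.3001867 , -618.1559606 ,  230.29700904]), 'eef_rot': array([-8.78953721e-04,  9.87876848e-01,  1.55237110e-01,  6.52043774e-06]), 'contact_force': array([ 0.62657612, -0.02101391,  1.00952627]), 'width': 85.4333397176531}
```

View pics/scene0.png

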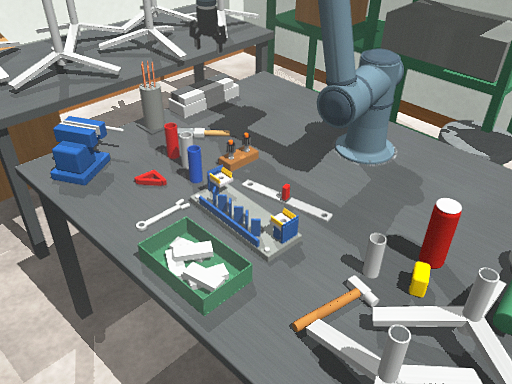

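View pics/top0.png

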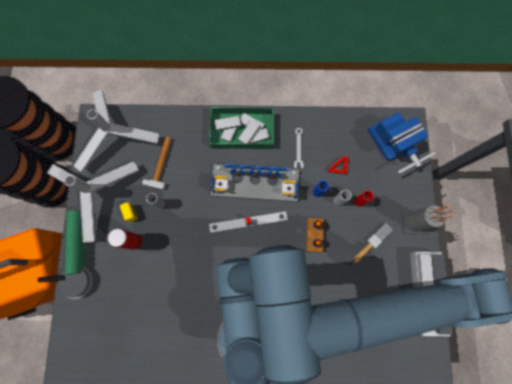

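The scene view shows the jig at about (245,215), the bar behind it with its red grip at (286,190), and the pin block at (240,153). A grey post stands between the blue and red tubes at (185,150), and another at (374,255). The top view shows the same posts at (343,197) and (152,198), so there seem to be two. The tubes on the white feet are welded stands.

```bash
cat > h.py <<'E'
import numpy as np, cv2
from bench import *
from scipy.spatial.transform import Rotation as Ro
def cal(n):
    c=get_calibration(n); return c["K"],np.array(c["distortion"]),np.array(c["R"]),np.array(c["t"])
def ray(n,p):
    K,d,R,t=cal(n); u=cv2.undistortPoints(np.array([[p]],float),K,d)[0,0]
    v=R.T@np.array([u[0],u[1],1]); return -R.T@t,v/np.linalg.norm(v)
def onz(n,p,z):
    o,v=ray(n,p); return o+v*(z-o[2])/v[2]
def tri(ps,pt):
    a,u=ray("scene",ps); b,v=ray("top",pt)
    s=np.linalg.lstsq(np.c_[u,-v],b-a,rcond=None)[0]
    return (a+u*s[0]+b+v*s[1])/2, np.linalg.norm(a+u*s[0]-b-v*s[1])
def proj(n,X):
    K,d,R,t=cal(n); return cv2.projectPoints(np.atleast_2d(np.array(X,float)),cv2.Rodrigues(R)[0],t,K,d)[0][:,0]
def save(n,name,x0,y0,x1,y1,k):
    im=capture(n)[y0:y1,x0:x1,::-1]; cv2.imwrite(f"pics/{name}.png",cv2.resize(im,None,fx=k,fy=k,interpolation=cv2.INTER_CUBIC))
def tool(Xw,yaw=None):
    """delta in tool axes (mm) to world TCP target, for present pose"""
    s=sense(); w,x,y,z=s["eef_rot"]; R=Ro.from_quat([x,y,z,w])
    return R.inv().apply(np.array(Xw)-s["tool_pos"])
def state():
    s=sense(); w,x,y,z=s["eef_rot"]; R=Ro.from_quat([x,y,z,w]).as_matrix()
    print("t",s["time"],"tcp",s["tool_pos"].round(1),"toolx",R[:,0].round(3),"tooly",R[:,1].round(3),"z",R[:,2].round(3),"F",s["contact_force"].round(1),"w",round(s["width"],1))
E
python3 - <<'E'
from h import *
save("top","t1",200,150,400,262,4); save("scene","s1",130,110,330,260,4); state()
E
```

```text
t 0.2 tcp [ 199.4 -618.3  230.6] toolx [0.952 0.307 0.   ] tooly [ 0.307 -0.952 -0.001] z [-0.     0.001 -1.   ] F [-0.2 -0.   0.4] w 85.2
```

View pics/t1.png

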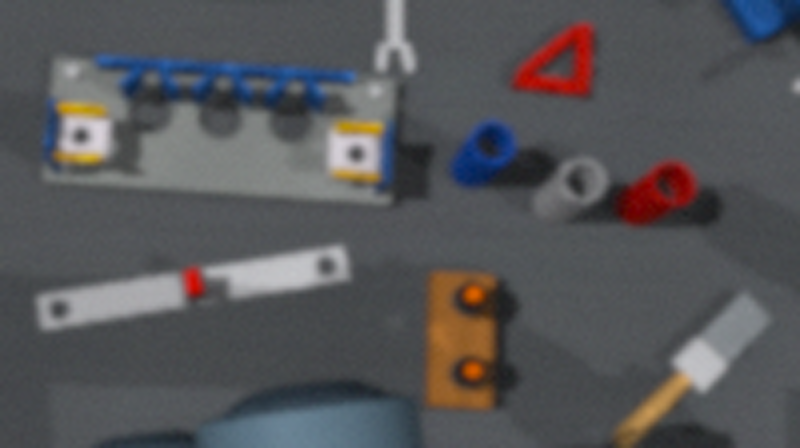

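View pics/s1.png

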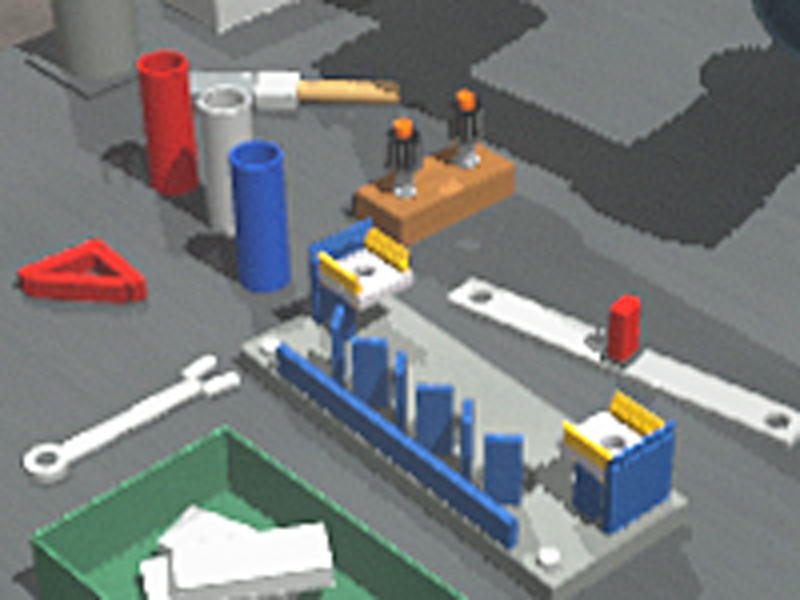

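The crops show clear features.
- **Top crop (4x, offset 200,150):** lug holes at (357,153) and (81,135), eyes at (60,309) and (327,266), buttons at (475,296) and (472,371), and the grey post's rim at (582,180).
- **Scene crop (4x, offset 130,110):** holes at (368,271) and (617,442), eyes at (482,297) and (778,421), buttons at (403,128) and (466,98), and the post rim at (224,98).

Run:
```python
from h import *
T=lambda u,v:(200+(u+.5)/4-.5,150+(v+.5)/4-.5)
S=lambda u,v:(130+(u+.5)/4-.5,110+(v+.5)/4-.5)
for n,s,t,z in [("holeR",(368,271),(357,153),70),("holeL",(617,442),(81,135),70),("eyeR",(482,297),(327,266),8),("eyeL",(778,421),(60,309),8),
 ("pinN",(403,128),(475,296),97.5),("pinF",(466,98),(472,371),97.5),("postA",(224,98),(582,180),120),("grip",(627,300),(192,276),58)]:
    p,e=tri(S(*s),T(*t)); print(n,"tri",p.round(1),"gap",e.round(1),"top@z",onz("top",T(*t),z).round(1),"scene@z",onz("scene",S(*s),z).round(1))
# grey post B zoom
im=capture("scene")[225:290,345:410,::-1]; it=capture("top")[170:225,125:180,::-1]
a=cv2.resize(im,(390,390),interpolation=cv2.INTER_CUBIC); b=cv2.resize(it,(390,390),interpolation=cv2.INTER_CUBIC)
cv2.imwrite("pics/pb.png",np.hstack([a,b]))
```

```text
holeR tri [ 564.4 -150.7   72. ] gap 4.6 top@z [ 566.5 -152.6   70. ] scene@z [ 561.6 -150.6   70. ]
holeL tri [579.2 118.4  71.7] gap 4.7 top@z [581.  116.7  70. ] scene@z [576.3 119.1  70. ]
eyeR tri [ 463.5 -126.6    8.9] gap 2.7 top@z [ 464.4 -127.7    8. ] scene@z [ 462.  -126.2    8. ]
eyeL tri [416.8 139.1   8.6] gap 3.5 top@z [417.9 137.8   8. ] scene@z [415.1 140.1   8. ]
pinN tri [ 424.7 -258.7   94. ] gap 1.4 top@z [ 424.7 -258.6   97.5] scene@z [ 428.3 -253.7   97.5]
pinF tri [ 355.3 -253.9   96.8] gap 0.3 top@z [ 355.3 -253.9   97.5] scene@z [ 356.1 -253.    97.5]
postA tri [ 531.  -356.4  123.7] gap 0.2 top@z [ 531.7 -357.3  120. ] scene@z [ 527.2 -361.8  120. ]
grip tri [443.3   7.6  65.4] gap 3.9 top@z [445.5   6.2  58. ] scene@z [434.4   2.7  58. ]
```

View pics/pb.png

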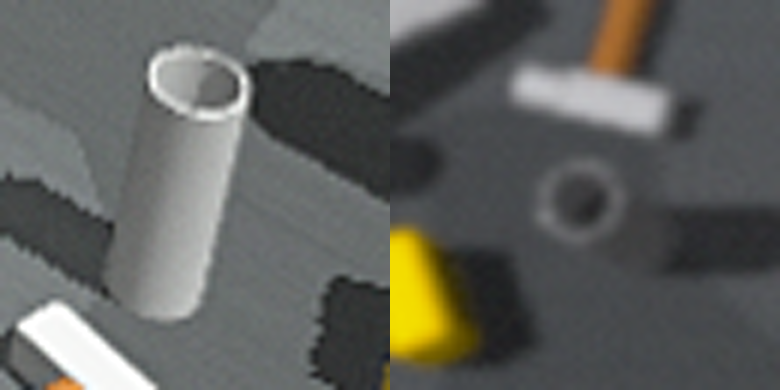

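Post B's rim is at (199,84) in the left panel and (581,201) in the right one, and it stands clear of the hammer and tape.

Run:
```python
from h import *
s=(345+199.5/6-.5,225+84.5/6-.5); t=(125+191.5/7.09-.5,170+201.5/7.09-.5)
p,e=tri(s,t); print("postB",p.round(1),e.round(1),onz("top",t,120).round(1),onz("scene",s,120).round(1))
```

```text
postB [509.4 365.9 119.8] 1.7 [509.8 365.1 120. ] [509.  366.6 120. ]
```

Emit:
drive_tool(
  delta_pos=[
    [0.396,-0.147,0],
    [0.396,-0.147,0],
    [0.396,-0.147,0],
    [0.396,-0.147,0],
    [0.396,-0.147,0],
    [0.396,-0.147,0],
    [0.396,-0.147,0],
    [0.396,-0.147,0],
    [0.396,-0.147,0],
    [0.396,-0.147,0],
    [0.396,-0.147,0],
    [0.396,-0.147,0],
  ],
  angular=[
    [0,0,18],
    [0,0,18],
    [0,0,18],
    [0,0,18],
    [0,0,18],
    [0,0,18],
    [0,0,18],
    [0,0,18],
    [0,0,18],
    [0,0,18],
    [0,0,18],
    [0,0,18],
  ],
  jaw=0.07,
)

```text
time: 1.8
tool_pos: [530.7, -357.8, 231.3]
eef_rot: [0.0, 1.0, -0.002, 0.0]
contact_force: [0.2, 1.4, 0.4]
width: 70.3
finger_force: 0.0
```

Emit:
drive_tool(
  delta_pos=[
    [0,-0.001,0.05],
    [0,-0.001,0.1],
    [0,-0.001,0.141],
    [0,-0.001,0.141],
    [0,-0.001,0.141],
  ],
  angular=[
    [0,0,0],
    [0,0,0],
    [0,0,0],
    [0,0,0],
    [0,0,0],
  ],
  jaw=0.058,
)

```text
time: 2.42
tool_pos: [532.1, -357.3, 92.3]
eef_rot: [0.001, 1.0, -0.001, 0.001]
contact_force: [-0.3, 0.3, 1.7]
width: 58.0
finger_force: 0.0
```

Emit:
drive_tool(
  delta_pos=[
    [0,0,0],
    [0,0,0],
    [0,0,0],
    [0,0,0],
    [0,0,0],
    [0,0,0],
  ],
  angular=[
    [0,0,0],
    [0,0,0],
    [0,0,0],
    [0,0,0],
    [0,0,0],
    [0,0,0],
  ],
  jaw=0.03,
  grip_force=30,
)

```text
time: 3.18
tool_pos: [532.7, -357.5, 93.4]
eef_rot: [0.002, 1.0, -0.001, 0.002]
contact_force: [-1.0, 0.3, 6.6]
width: 41.0
finger_force: 30.9
```

Emit:
drive_tool(
  delta_pos=[
    [0,0,0],
    [0,0,0],
    [0,0,0],
    [0,0,0],
    [0,0,0],
    [0,0,0],
    [0,0,0],
    [0,0,0],
    [0,0,0],
    [0,0,0],
    [0,0,0],
    [0,0,0],
    [0,0,0],
    [0,0,0],
  ],
  angular=[
    [0,0,0],
    [0,0,0],
    [0,0,0],
    [0,0,-10],
    [0,0,-20],
    [0,0,-30],
    [0,0,-40],
    [0,0,-50],
    [0,0,-60],
    [0,0,-70],
    [0,0,-80],
    [0,0,-87],
    [0,0,-87],
    [0,0,-87],
  ],
  jaw=0.058,
)

```text
time: 4.92
tool_pos: [531.2, -356.2, 90.2]
eef_rot: [-0.0, 0.727, 0.687, 0.0]
contact_force: [-0.3, 0.5, 1.8]
width: 58.0
finger_force: 0.0
```

Emit:
drive_tool(
  delta_pos=[
    [0,0,0],
    [0,0,0],
    [0,0,0],
    [0,0,0],
    [0,0,0],
    [0,0,0],
  ],
  angular=[
    [0,0,0],
    [0,0,0],
    [0,0,0],
    [0,0,0],
    [0,0,0],
    [0,0,0],
  ],
  jaw=0.03,
  grip_force=60,
)

```text
time: 5.68
tool_pos: [531.5, -356.5, 90.6]
eef_rot: [0.0, 0.726, 0.687, 0.0]
contact_force: [1.6, -0.8, 2.7]
width: 40.6
finger_force: 61.4
```

Emit:
drive_tool(
  delta_pos=[
    [0,0,-0.04],
    [0,0,-0.09],
    [0,0,-0.13],
    [0.05,0.012,-0.13],
    [0.1,0.024,-0.13],
    [0.15,0.036,-0.13],
    [0.2,0.047,-0.13],
    [0.25,0.06,-0.13],
    [0.27,0.0635,-0.13],
    [0.27,0.0635,-0.13],
    [0.27,0.0635,-0.13],
    [0.27,0.0635,-0.13],
  ],
  angular=[
    [0,0,0],
    [0,0,0],
    [0,0,0],
    [0,0,0],
    [0,0,0],
    [0,0,0],
    [0,0,0],
    [0,0,0],
    [0,0,0],
    [0,0,0],
    [0,0,0],
    [0,0,0],
  ],
)

```text
time: 7.18
tool_pos: [609.0, -91.4, 220.0]
eef_rot: [-0.0, 0.727, 0.687, -0.0]
contact_force: [0.4, -0.3, -3.1]
width: 40.4
finger_force: 62.1
```

Run:
```python
from h import *
state()
im=capture("scene")[60:260,190:320,::-1]; it=capture("top")[110:230,190:310,::-1]
cv2.imwrite("pics/p5.png",np.hstack([cv2.resize(im,(390,600),interpolation=cv2.INTER_CUBIC),cv2.copyMakeBorder(cv2.resize(it,(408,408),interpolation=cv2.INTER_CUBIC),0,192,0,0,cv2.BORDER_CONSTANT)]))
```

```text
t 7.175 tcp [609.  -91.4 220. ] toolx [ 0.056  0.998 -0.   ] tooly [ 0.998 -0.056 -0.001] z [-0.001 -0.    -1.   ] F [ 0.4 -0.3 -3.1] w 40.4
```

View pics/p5.png

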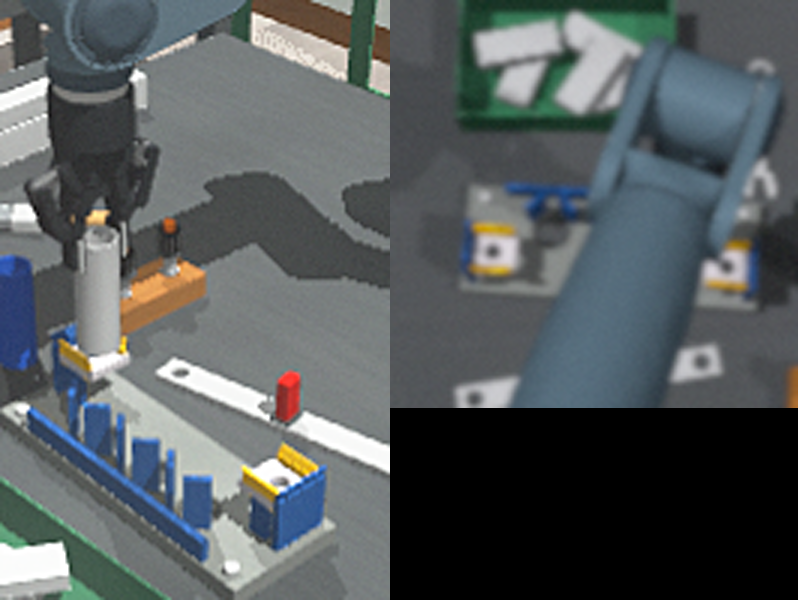

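The post hangs about over bore 0. In the scene panel its rim centre is at (98,236), and the arm hides it in the top panel.

Run:
```python
from h import *
for P in [(609,-91.4,249.5),(609,-91.4,129.5)]:
    q=proj("scene",P)[0]; print("expected crop px",(q-[190,60])*3+1)
s0=np.array([(130+(403+.5)/4-.5,110+128.5/4-.5)])
# scene pixels vs truth at start for post A
print("postA start expected crop",(proj("scene",(531.5,-356.5,120))[0]-[130,110])*4+1.5, "top",(proj("top",(531.5,-356.5,120))[0]-[200,150])*4+1.5)
# sub-pixel post outline in current scene picture
im=capture("scene"); cv2.imwrite("pics/z.png",cv2.resize(im[120:190,200:245,::-1],None,fx=8,fy=8,interpolation=cv2.INTER_CUBIC))
g=im[:,:,:].astype(int)
for r in (148,155,162,168): print(r,[tuple(g[r,c]) for c in range(212,234,1)][::1] if r==155 else g[r,210:236].sum(1)//3)
```

```text
expected crop px [ 95.37391506 238.49210818]
expected crop px [ 98.9380603  347.51133437]
postA start expected crop [223.90639576 102.19932891] top [581.1578168  180.23284994]
148 [ 71  54  44  48  55  58 116 156 109 147 153 157 162 169 176 175 179 177
 177 165  53  42  61  51  69  68]
155 [(np.int64(76), np.int64(76), np.int64(78)), (np.int64(77), np.int64(78), np.int64(77)), (np.int64(81), np.int64(84), np.int64(84)), (np.int64(115), np.int64(115), np.int64(112)), (np.int64(111), np.int64(110), np.int64(112)), (np.int64(122), np.int64(122), np.int64(121)), (np.int64(137), np.int64(135), np.int64(135)), (np.int64(143), np.int64(145), np.int64(143)), (np.int64(151), np.int64(152), np.int64(151)), (np.int64(160), np.int64(159), np.int64(159)), (np.int64(161), np.int64(162), np.int64(161)), (np.int64(171), np.int64(171), np.int64(170)), (np.int64(177), np.int64(177), np.int64(177)), (np.int64(182), np.int64(182), np.int64(181)), (np.int64(180), np.int64(181), np.int64(181)), (np.int64(183), np.int64(184), np.int64(182)), (np.int64(182), np.int64(182), np.int64(179)), (np.int64(165), np.int64(166), np.int64(163)), (np.int64(105), np.int64(107), np.int64(108)), (np.int64(106), np.int64(108), np.int64(107)), (np.int64(116), np.int64(115), np.int64(114)), (np.int64(175), np.int64(150), np.int64(128))]
162 [ 78  75  75  76  80 101 111 120 136 145 149 159 162 175 178 180 187 184
 178 167 133 138 146 142 133 126]
168 [117 107 101 141 117 106 113 118 135 146 152 158 168 172 178 184 185 186
 185 171 119 110 110 112 110 114]
```

View pics/z.png

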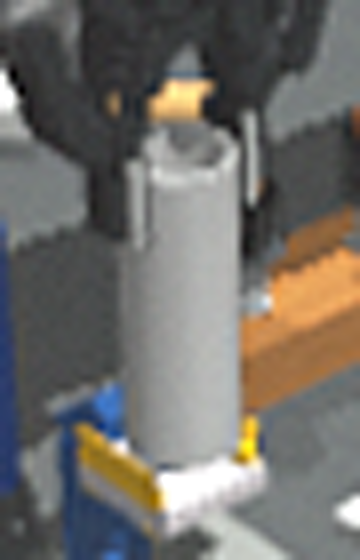

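The post's rim in this close-up matches its known position sideways. Vertically the scene camera shows things about 0.9 px too high, so I'll correct for that.

Run:
```python
from h import *
T=lambda u,v:(200+(u+.5)/4-.5,150+(v+.5)/4-.5)
S=lambda u,v:(130+(u+.5)/4-.5,110.9+(v+.5)/4-.5)
for n,s,t,z in [("holeR",(368,271),(357,153),70),("holeL",(617,442),(81,135),70),("eyeR",(482,297),(327,266),8),("eyeL",(778,421),(60,309),8),
 ("pinN",(403,128),(475,296),97.5),("pinF",(466,98),(472,371),97.5),("postA",(224,98),(582,180),120)]:
    p,e=tri(S(*s),T(*t)); print(n,"tri",p.round(1),"gap",e.round(1),"top@z",onz("top",T(*t),z).round(1),"scene@z",onz("scene",S(*s),z).round(1))
```

```text
holeR tri [ 564.9 -150.7   69. ] gap 5.2 top@z [ 566.5 -152.6   70. ] scene@z [ 564.8 -147.1   70. ]
holeL tri [579.7 118.8  69.1] gap 5.0 top@z [581.  116.7  70. ] scene@z [579.2 121.6  70. ]
eyeR tri [ 463.8 -126.7    5.5] gap 3.2 top@z [ 464.4 -127.7    8. ] scene@z [ 465.5 -122.7    8. ]
eyeL tri [417.1 139.6   5.6] gap 3.7 top@z [417.9 137.8   8. ] scene@z [418.4 142.7   8. ]
pinN tri [ 424.9 -259.    90.6] gap 2.1 top@z [ 424.7 -258.6   97.5] scene@z [ 432.3 -249.5   97.5]
pinF tri [ 355.3 -254.3   93.3] gap 0.9 top@z [ 355.3 -253.9   97.5] scene@z [ 360.3 -248.6   97.5]
postA tri [ 531.4 -356.9  120.5] gap 0.6 top@z [ 531.7 -357.3  120. ] scene@z [ 530.8 -357.2  120. ]
```

Emit:
drive_tool(
  delta_pos=[
    [0,0.0015,0.03],
    [0,0.0015,0.06],
    [0,0.0015,0.09],
    [0,0.0015,0.103],
    [0,0.0015,0.106],
    [0,0.0015,0.106],
  ],
  angular=[
    [0,0,0],
    [0,0,0],
    [0,0,0],
    [0,0,0],
    [0,0,0],
    [0,0,0],
  ],
)

```text
time: 8.07
tool_pos: [611.7, -90.6, 115.5]
eef_rot: [0.001, 0.726, 0.687, 0.0]
contact_force: [1.2, -0.2, -3.7]
width: 40.3
finger_force: 62.0
```

Emit:
drive_tool(
  delta_pos=[
    [0,0,0.002],
    [0,0,0.004],
    [0,0,0.006],
    [0,0,0.006],
    [0,0,0.006],
  ],
  angular=[
    [0,0,0],
    [0,0,0],
    [0,0,0],
    [0,0,0],
    [0,0,0],
  ],
)

```text
time: 8.7
tool_pos: [610.9, -90.2, 108.3]
eef_rot: [0.0, 0.726, 0.688, 0.0]
contact_force: [0.3, -0.1, -4.5]
width: 40.6
finger_force: 62.1
```

Emit:
drive_tool(
  delta_pos=[
    [0,0,0.003],
    [0,0,0.005],
    [0,0,0.007],
    [0,0,0.009],
    [0,0,0.0095],
    [0,0,0.0095],
  ],
  angular=[
    [0,0,0],
    [0,0,0],
    [0,0,0],
    [0,0,0],
    [0,0,0],
    [0,0,0],
  ],
)

```text
time: 9.45
tool_pos: [610.9, -90.2, 98.8]
eef_rot: [0.0, 0.726, 0.687, 0.0]
contact_force: [0.6, 0.0, -4.2]
width: 40.5
finger_force: 62.2
```

Emit:
drive_tool(
  delta_pos=[
    [0,0,0],
    [0,0,0],
    [0,0,0],
    [0,0,0],
    [0,0,-0.04],
    [0,0,-0.09],
    [0,0,-0.13],
    [0,0,-0.13],
  ],
  angular=[
    [0,0,0],
    [0,0,0],
    [0,0,0],
    [0,0,0],
    [0,0,0],
    [0,0,0],
    [0,0,0],
    [0,0,0],
  ],
  jaw=0.07,
)

```text
time: 10.45
tool_pos: [613.1, -90.9, 233.8]
eef_rot: [0.004, 0.726, 0.688, 0.002]
contact_force: [-0.5, -0.2, -0.3]
width: 70.0
finger_force: 0.0
```

Emit:
drive_tool(
  delta_pos=[
    [0.06,-0.017,0],
    [0.12,-0.034,0],
    [0.18,-0.051,0],
    [0.24,-0.068,0],
    [0.3,-0.085,0],
    [0.36,-0.102,0],
    [0.42,-0.119,0],
    [0.449,-0.127,0],
    [0.449,-0.127,0.05],
    [0.449,-0.127,0.1],
    [0.449,-0.127,0.138],
    [0.449,-0.127,0.138],
    [0.449,-0.127,0.138],
  ],
  angular=[
    [0,0,-10],
    [0,0,-20],
    [0,0,-30],
    [0,0,-40],
    [0,0,-50],
    [0,0,-60],
    [0,0,-70],
    [0,0,-80],
    [0,0,-90],
    [0,0,-90],
    [0,0,-90],
    [0,0,-90],
    [0,0,-90],
  ],
  jaw=0.066,
)

```text
time: 12.08
tool_pos: [509.4, 365.4, 92.0]
eef_rot: [0.001, 0.027, 1.0, 0.0]
contact_force: [0.7, -0.1, 0.5]
width: 66.2
finger_force: 0.0
```

Emit:
drive_tool(
  delta_pos=[
    [0,0,0],
    [0,0,0],
    [0,0,0],
    [0,0,0],
    [0,0,0],
    [0,0,0],
  ],
  angular=[
    [0,0,0],
    [0,0,0],
    [0,0,0],
    [0,0,0],
    [0,0,0],
    [0,0,0],
  ],
  jaw=0.03,
  grip_force=30,
)

```text
time: 12.82
tool_pos: [510.2, 366.0, 93.3]
eef_rot: [0.002, 0.027, 1.0, 0.001]
contact_force: [-0.3, 1.5, 5.7]
width: 41.0
finger_force: 30.8
```

Emit:
drive_tool(
  delta_pos=[
    [0,0,0],
    [0,0,0],
    [0,0,0],
    [0,0,0],
    [0,0,0],
    [0,0,0],
    [0,0,0],
    [0,0,0],
    [0,0,0],
    [0,0,0],
    [0,0,0],
    [0,0,0],
    [0,0,0],
    [0,0,0],
  ],
  angular=[
    [0,0,0],
    [0,0,0],
    [0,0,0],
    [0,0,10],
    [0,0,20],
    [0,0,30],
    [0,0,40],
    [0,0,50],
    [0,0,60],
    [0,0,70],
    [0,0,80],
    [0,0,90],
    [0,0,90],
    [0,0,90],
  ],
  jaw=0.066,
)

```text
time: 14.58
tool_pos: [508.6, 365.0, 90.6]
eef_rot: [-0.0, 0.725, 0.688, -0.0]
contact_force: [0.7, 0.9, 0.2]
width: 65.8
finger_force: 0.0
```

Emit:
drive_tool(
  delta_pos=[
    [0,0,0],
    [0,0,0],
    [0,0,0],
    [0,0,0],
    [0,0,0],
    [0,0,0],
  ],
  angular=[
    [0,0,0],
    [0,0,0],
    [0,0,0],
    [0,0,0],
    [0,0,0],
    [0,0,0],
  ],
  jaw=0.03,
  grip_force=60,
)

```text
time: 15.32
tool_pos: [509.1, 365.2, 91.2]
eef_rot: [0.0, 0.726, 0.688, 0.001]
contact_force: [2.2, 0.4, 2.4]
width: 40.4
finger_force: 61.4
```

Emit:
drive_tool(
  delta_pos=[
    [0,0,-0.05],
    [0,0,-0.1],
    [0,0,-0.13],
    [-0.05,0.021,-0.13],
    [-0.1,0.042,-0.13],
    [-0.15,0.062,-0.13],
    [-0.2,0.083,-0.13],
    [-0.25,0.104,-0.13],
    [-0.29,0.121,-0.13],
    [-0.305,0.127,-0.13],
    [-0.305,0.127,-0.13],
    [-0.305,0.127,-0.1],
    [-0.305,0.127,-0.06],
    [-0.305,0.127,-0.03],
    [-0.305,0.127,0.016],
    [-0.305,0.127,0.016],
  ],
  angular=[
    [0,0,0],
    [0,0,0],
    [0,0,0],
    [0,0,0],
    [0,0,0],
    [0,0,0],
    [0,0,0],
    [0,0,0],
    [0,0,0],
    [0,0,0],
    [0,0,0],
    [0,0,0],
    [0,0,0],
    [0,0,0],
    [0,0,0],
    [0,0,0],
  ],
)

```text
time: 17.32
tool_pos: [621.5, 54.2, 81.5]
eef_rot: [0.002, 0.725, 0.688, 0.001]
contact_force: [-9.1, -4.1, 25.5]
width: 40.4
finger_force: 89.6
```

My last row had the wrong sign and went too low. I'll back up to relieve the force, then check.

Emit:
drive_tool(
  delta_pos=[
    [0,0,-0.008],
    [0,0,-0.012],
    [0,0,-0.012],
  ],
  angular=[
    [0,0,0],
    [0,0,0],
    [0,0,0],
  ],
)

```text
time: 17.7
tool_pos: [619.0, 53.9, 86.9]
eef_rot: [0.0, 0.726, 0.688, 0.0]
contact_force: [2.6, -3.6, -2.2]
width: 40.6
finger_force: 86.3
```

Run:
```python
from h import *
state(); save("scene","p7",190,90,320,240,4)
```

```text
t 17.7 tcp [619.   53.9  86.9] toolx [ 0.054  0.999 -0.   ] tooly [ 0.999 -0.054  0.001] z [ 0.001 -0.    -1.   ] F [ 2.6 -3.6 -2.2] w 40.6
```

View pics/p7.png

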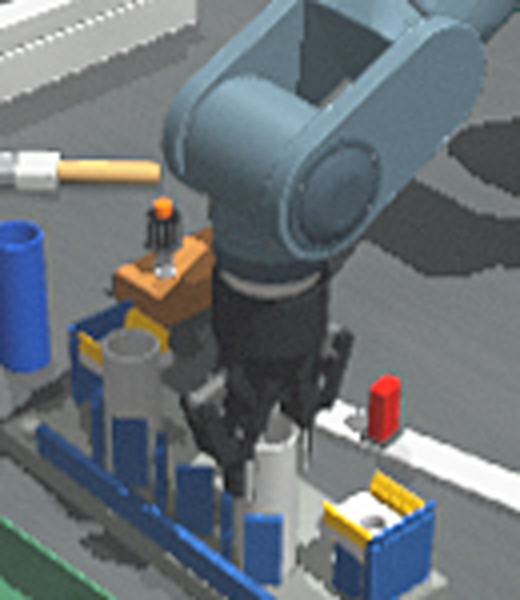

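The second post stands upright in the left bore at about (275,490), and the first is in the right bore. I'll release, move clear and look again.

Emit:
drive_tool(
  delta_pos=[
    [0,0,0],
    [0,0,0],
    [0,0,0],
    [0,0,0],
    [0,0,-0.05],
    [0,0,-0.1],
    [0,0,-0.16],
    [-0.05,-0.03,-0.16],
    [-0.1,-0.06,-0.16],
    [-0.15,-0.09,-0.16],
    [-0.2,-0.12,-0.16],
    [-0.25,-0.15,-0.16],
    [-0.3,-0.18,-0.16],
    [-0.35,-0.2,-0.16],
    [-0.4,-0.23,-0.16],
    [-0.44,-0.26,-0.16],
    [-0.48,-0.29,-0.16],
    [-0.52,-0.29,-0.16],
    [-0.52,-0.29,-0.16],
  ],
  angular=[
    [0,0,0],
    [0,0,0],
    [0,0,0],
    [0,0,0],
    [0,0,0],
    [0,0,0],
    [0,0,0],
    [0,0,0],
    [0,0,0],
    [0,0,0],
    [0,0,0],
    [0,0,0],
    [0,0,0],
    [0,0,0],
    [0,0,0],
    [0,0,0],
    [0,0,0],
    [0,0,0],
    [0,0,0],
  ],
  jaw=0.07,
)

```text
time: 20.12
tool_pos: [299.9, -451.6, 246.7]
eef_rot: [-0.0, 0.727, 0.686, 0.0]
contact_force: [0.2, -0.0, 0.3]
width: 70.1
finger_force: 0.0
```

Run:
```python
from h import *
state()
a=capture("top")[150:240,200:330,::-1]; b=capture("scene")[140:270,180:350,::-1]
f=lambda m,k:cv2.resize(m,None,fx=k,fy=k,interpolation=cv2.INTER_CUBIC)
a=f(a,3); b=f(b,2.4); H=max(a.shape[0],b.shape[0])
p=lambda m:cv2.copyMakeBorder(m,0,H-m.shape[0],0,0,cv2.BORDER_CONSTANT)
cv2.imwrite("pics/p8.png",np.hstack([p(a),p(b)]))
```

```text
t 20.125 tcp [ 299.9 -451.6  246.7] toolx [0.058 0.998 0.   ] tooly [ 0.998 -0.058  0.   ] z [ 0.  0. -1.] F [ 0.2 -0.   0.3] w 70.1
```

View pics/p8.png

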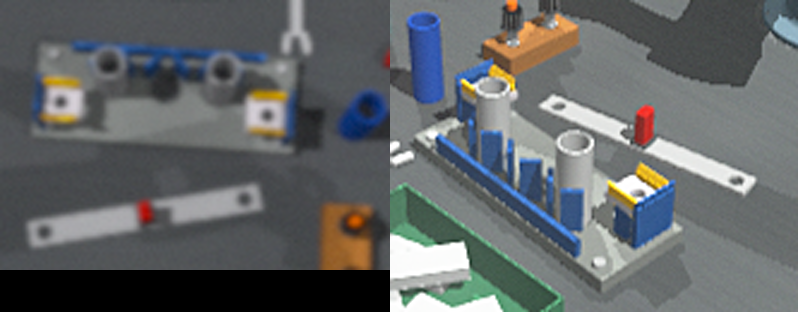

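Both posts are upright in their bores and the bar is where it was. In the top panel (3x) the rims are at (109,65) and (223,71), the holes at (60,101) and (267,115), and the eyes at (44,232) and (244,199).

```bash
cat >> h.py <<'E'
def dark(img,p,r=4):
    "darkness-weighted centroid about pixel p"
    g=cv2.GaussianBlur(img,(0,0),.5).astype(float).sum(2); x,y=p
    for _ in range(6):
        xs,ys=np.meshgrid(np.arange(int(round(x))-r,int(round(x))+r+1),np.arange(int(round(y))-r,int(round(y))+r+1))
        m=np.hypot(xs-x,ys-y)<=r*.8; v=g[ys,xs]; w=np.clip(np.percentile(v[m],70)-v,0,None)*m
        x,y=(w*xs).sum()/w.sum(),(w*ys).sum()/w.sum()
    return x,y
E
python3 - <<'E'
from h import *
t=capture("top"); T=lambda u,v:(200+(u+.5)/3-.5,150+(v+.5)/3-.5)
s=capture("scene"); S=lambda u,v:(180+(u-390+.5)/2.4-.5,140+(v+.5)/2.4-.5)
for n,a,b,z in [("holeR",(267,115),(None),70),("holeL",(60,101),(638,193),70),("eyeR",(244,199),(560,105),8),("eyeL",(44,232),(737,181),8)]:
    p=dark(t,T(*a)); print(n,np.round(p,2),"top@z",onz("top",p,z).round(1))
    if b: q=dark(s,S(*b)); print("  scene",np.round(q,2),np.round(S(*b),2),onz("scene",(q[0],q[1]+.9),z).round(1))
for n,a,P in [("B",(109,65),(618.8,53.8,128)),("A",(223,71),(610.9,-90.2,128))]:
    p=dark(t,T(*a)); print(n,np.round(p,2),np.round(T(*a),2),"top@128",onz("top",T(*a),128).round(1),onz("top",p,128).round(1),P)
E
```

```text
holeR [288.67 188.1 ] top@z [ 565.6 -151.8   70. ]
holeL [219.65 183.52] top@z [580.4 117.6  70. ]
  scene [283.82 220.6 ] [283.04 220.12] [580.8 122.9  70. ]
eyeR [281.01 215.92] top@z [ 465.3 -126.3    8. ]
  scene [249.94 184.01] [250.54 183.46] [ 466.5 -122.6    8. ]
eyeL [214.24 226.92] top@z [417.7 139.3   8. ]
  scene [324.12 214.88] [324.29 215.12] [418.5 142.7   8. ]
B [235.98 171.39] [236.   171.33] top@128 [614.4  51.7 128. ] [614.2  51.8 128. ] (618.8, 53.8, 128)
A [273.76 173.63] [274.   173.33] top@128 [608.5 -91.5 128. ] [607.3 -90.5 128. ] (610.9, -90.2, 128)
```

Emit:
drive_tool(
  delta_pos=[
    [0.055,0.0135,0],
    [0.11,0.027,0],
    [0.165,0.04,0],
    [0.22,0.054,0],
    [0.275,0.068,0],
    [0.33,0.081,0],
    [0.385,0.095,0],
    [0.44,0.108,0],
    [0.466,0.1145,0.02],
    [0.466,0.1145,0.07],
    [0.466,0.1145,0.12],
    [0.466,0.1145,0.165],
    [0.466,0.1145,0.2],
    [0.466,0.1145,0.227],
    [0.466,0.1145,0.227],
    [0.466,0.1145,0.227],
  ],
  angular=[
    [0,0,0],
    [0,0,-5],
    [0,0,-13.4],
    [0,0,-13.4],
    [0,0,-13.4],
    [0,0,-13.4],
    [0,0,-13.4],
    [0,0,-13.4],
    [0,0,-13.4],
    [0,0,-13.4],
    [0,0,-13.4],
    [0,0,-13.4],
    [0,0,-13.4],
    [0,0,-13.4],
    [0,0,-13.4],
    [0,0,-13.4],
  ],
  jaw=0.06,
)

```text
time: 22.32
tool_pos: [441.3, 9.5, 21.0]
eef_rot: [0.001, 0.641, 0.768, 0.0]
contact_force: [-1.3, -0.0, 0.4]
width: 60.0
finger_force: 0.0
```

Emit:
drive_tool(
  delta_pos=[
    [0,0,0],
    [0,0,0],
    [0,0,0],
    [0,0,0],
    [0,0,0],
    [0,0,0],
    [0,0,0],
  ],
  angular=[
    [0,0,0],
    [0,0,0],
    [0,0,0],
    [0,0,0],
    [0,0,0],
    [0,0,0],
    [0,0,0],
  ],
  jaw=0.015,
  grip_force=25,
)

```text
time: 23.2
tool_pos: [441.2, 9.1, 20.8]
eef_rot: [0.0, 0.641, 0.767, 0.0]
contact_force: [-3.5, -0.1, 7.6]
width: 23.8
finger_force: 28.2
```

Emit:
drive_tool(
  delta_pos=[
    [0,0,0],
    [0,0,0],
    [0,0,0],
    [0,0,0],
    [0,0,0],
    [0,0,0],
    [0,0,0],
    [0,0,0],
    [0,0,0],
    [0,0,0],
    [0,0,0],
    [0,0,0],
    [0,0,0],
    [0,0,0],
    [0,0,0],
  ],
  angular=[
    [0,0,0],
    [0,0,0],
    [0,0,0],
    [0,0,0],
    [0,0,-10],
    [0,0,-20],
    [0,0,-30],
    [0,0,-40],
    [0,0,-50],
    [0,0,-60],
    [0,0,-70],
    [0,0,-80],
    [0,0,-90],
    [0,0,-90],
    [0,0,-90],
  ],
  jaw=0.06,
)

```text
time: 25.08
tool_pos: [440.5, 9.2, 19.7]
eef_rot: [-0.0, -0.088, 0.996, 0.0]
contact_force: [0.4, -0.1, -0.4]
width: 59.8
finger_force: 0.0
```

Emit:
drive_tool(
  delta_pos=[
    [0,0,0],
    [0,0,0],
    [0,0,0],
    [0,0,0],
    [0,0,0],
    [0,0,0],
    [0,0,0],
    [0,0,0],
  ],
  angular=[
    [0,0,0],
    [0,0,0],
    [0,0,0],
    [0,0,0],
    [0,0,0],
    [0,0,0],
    [0,0,0],
    [0,0,0],
  ],
  jaw=0.005,
  grip_force=60,
)

```text
time: 26.08
tool_pos: [440.9, 9.0, 20.1]
eef_rot: [0.0, -0.089, 0.996, -0.0]
contact_force: [0.0, -3.5, 4.3]
width: 15.5
finger_force: 59.7
```

Emit:
drive_tool(
  delta_pos=[
    [0,0,-0.03],
    [0,0,-0.07],
    [0,0,-0.11],
    [-0.01,-0.004,-0.11],
    [-0.05,-0.02,-0.11],
    [-0.09,-0.035,-0.11],
    [-0.12,-0.045,-0.11],
    [-0.1257,-0.0483,-0.11],
    [-0.1257,-0.0483,-0.11],
    [-0.1257,-0.0483,-0.11],
  ],
  angular=[
    [0,0,0],
    [0,0,0],
    [0,0,0],
    [0,0,7],
    [0,0,13.3],
    [0,0,13.3],
    [0,0,13.3],
    [0,0,13.3],
    [0,0,13.3],
    [0,0,13.3],
  ],
)

```text
time: 27.32
tool_pos: [571.2, -15.3, 128.7]
eef_rot: [-0.001, 0.026, 1.0, 0.0]
contact_force: [1.0, 0.8, -5.3]
width: 15.7
finger_force: 59.8
```

Run:
```python
from h import *
state()
a=capture("top")[150:240,200:330,::-1]; b=capture("scene")[130:260,180:320,::-1]
f=lambda m,k:cv2.resize(m,None,fx=k,fy=k,interpolation=cv2.INTER_CUBIC)
a=f(a,3); b=f(b,2.9); H=max(a.shape[0],b.shape[0])
p=lambda m:cv2.copyMakeBorder(m,0,H-m.shape[0],0,0,cv2.BORDER_CONSTANT)
cv2.imwrite("pics/p9.png",np.hstack([p(a),p(b)]))
```

```text
t 27.325 tcp [571.2 -15.3 128.7] toolx [-0.999  0.053  0.003] tooly [0.053 0.999 0.001] z [-0.003  0.001 -1.   ] F [ 1.   0.8 -5.3] w 15.7
```

View pics/p9.png

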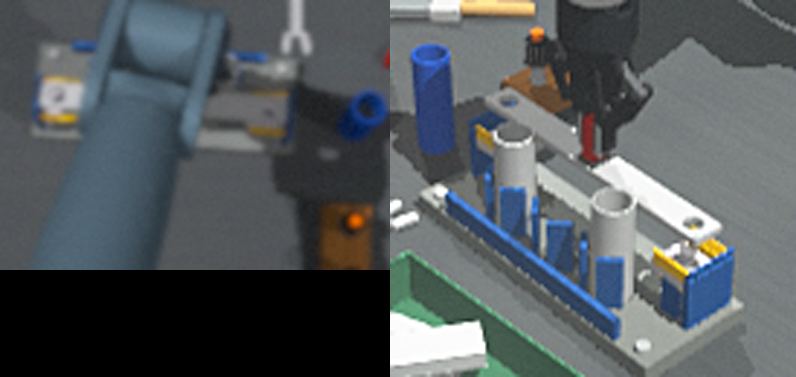

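The bar hangs level over the lugs. The left eye is at (60,96) in the top panel and (692,223) in the scene panel, so I'll use its known position to cancel the camera bias.

Run:
```python
from h import *
st=sense(); P=st["tool_pos"]; print(P.round(1))
u=np.array([.0548,.9985,0])
t=capture("top"); s=capture("scene")
eL=P+135*u; eL[2]=P[2]-20+8; eR=P-135*u; eR[2]=eL[2]
pe=dark(t,(200+60.5/3-.5,150+96.5/3-.5)); print("top L",np.round(pe,2),proj("top",eL).round(2))
for n,c,e in (("L",(692,223),eL),("R",(509,101),eR)):
    q=dark(s,(180+(c[0]-390)/2.9,130+c[1]/2.9)); print("scene",n,np.round(q,2),proj("scene",e).round(2))
H={"R":(565.6,-151.0,70),"L":(580.4,118.6,70)}
print("top hole R/L seen 288.67 188.10/ 219.65 183.52; proj",proj("top",H["R"]).round(2),proj("top",H["L"]).round(2))
print("scene hole R/L seen", (130+368.5/4-.5,110+271.5/4-.5),(130+617.5/4-.5,110+442.5/4-.5),proj("scene",H["R"]).round(2),proj("scene",H["L"]).round(2))
```

```text
[571.8 -15.5 129.4]
top L [218.89 181.95] [[218.03 180.87]]
scene L [284.48 206.5 ] [[284.11 207.08]]
scene R [220.18 164.51] [[220.56 164.86]]
top hole R/L seen 288.67 188.10/ 219.65 183.52; proj [[288.45 188.09]] [[219.39 183.53]]
scene hole R/L seen (221.625, 177.375) (283.875, 220.125) [[220.56 177.85]] [[282.76 220.72]]
```

Emit:
drive_tool(
  delta_pos=[
    [-0.0015,0,0.005],
    [-0.0015,0,0.01],
    [-0.0015,0,0.016],
    [-0.0015,0,0.016],
    [-0.0015,0,0.016],
  ],
  angular=[
    [0,0,0],
    [0,0,0],
    [0,0,0],
    [0,0,0],
    [0,0,0],
  ],
)

```text
time: 28.15
tool_pos: [574.4, -16.0, 113.8]
eef_rot: [0.0, 0.026, 1.0, -0.0]
contact_force: [0.6, -0.0, -5.4]
width: 15.1
finger_force: 59.8
```

Emit:
drive_tool(
  delta_pos=[
    [0,0,0.002],
    [0,0,0.004],
    [0,0,0.006],
    [0,0,0.008],
    [0,0,0.008],
  ],
  angular=[
    [0,0,0],
    [0,0,0],
    [0,0,0],
    [0,0,0],
    [0,0,0],
  ],
)

```text
time: 28.78
tool_pos: [574.2, -15.9, 105.5]
eef_rot: [-0.0, 0.026, 1.0, 0.0]
contact_force: [-0.6, 0.3, -6.2]
width: 15.5
finger_force: 59.8
```

Emit:
drive_tool(
  delta_pos=[
    [0,0,0.002],
    [0,0,0.004],
    [0,0,0.006],
    [0,0,0.008],
    [0,0,0.01],
    [0,0,0.01],
  ],
  angular=[
    [0,0,0],
    [0,0,0],
    [0,0,0],
    [0,0,0],
    [0,0,0],
    [0,0,0],
  ],
)

```text
time: 29.52
tool_pos: [574.2, -16.0, 95.5]
eef_rot: [-0.0, 0.026, 1.0, 0.0]
contact_force: [0.7, -0.3, -5.3]
width: 15.6
finger_force: 59.8
```

Emit:
drive_tool(
  delta_pos=[
    [0,0,0.002],
    [0,0,0.004],
    [0,0,0.005],
    [0,0,0.006],
    [0,0,0.006],
  ],
  angular=[
    [0,0,0],
    [0,0,0],
    [0,0,0],
    [0,0,0],
    [0,0,0],
  ],
)

```text
time: 30.15
tool_pos: [574.4, -16.0, 90.1]
eef_rot: [-0.0, 0.026, 1.0, -0.0]
contact_force: [-2.6, 0.5, -2.4]
width: 15.4
finger_force: 60.2
```

Emit:
drive_tool(
  delta_pos=[
    [0,0,0],
    [0,0,0],
    [0,0,0],
    [0,0,0],
    [0,0,-0.04],
    [0,0,-0.09],
    [0,0,-0.13],
    [0.03,-0.05,-0.13],
    [0.057,-0.1,-0.13],
    [0.085,-0.15,-0.13],
    [0.11,-0.2,-0.13],
    [0.1364,-0.2504,-0.13],
    [0.1364,-0.2504,-0.13],
    [0.1364,-0.2504,-0.13],
  ],
  angular=[
    [0,0,0],
    [0,0,0],
    [0,0,0],
    [0,0,0],
    [0,0,0],
    [0,0,0],
    [0,0,0],
    [0,0,0],
    [0,0,0],
    [0,0,0],
    [0,0,0],
    [0,0,0],
    [0,0,0],
    [0,0,0],
  ],
  jaw=0.05,
)

```text
time: 31.9
tool_pos: [425.0, -258.6, 219.8]
eef_rot: [0.0, 0.027, 1.0, 0.0]
contact_force: [-0.2, 0.4, 0.3]
width: 50.2
finger_force: 0.0
```

Run:
```python
from h import *
state()
a=capture("top")[150:240,200:330,::-1]; b=capture("scene")[130:260,180:320,::-1]
f=lambda m,k:cv2.resize(m,None,fx=k,fy=k,interpolation=cv2.INTER_CUBIC)
a=f(a,3); b=f(b,2.9); H=max(a.shape[0],b.shape[0])
p=lambda m:cv2.copyMakeBorder(m,0,H-m.shape[0],0,0,cv2.BORDER_CONSTANT)
cv2.imwrite("pics/p10.png",np.hstack([p(a),p(b)]))
```

```text
t 31.9 tcp [ 425.  -258.6  219.8] toolx [-0.999  0.053 -0.   ] tooly [0.053 0.999 0.   ] z [ 0.  0. -1.] F [-0.2  0.4  0.3] w 50.2
```

View pics/p10.png

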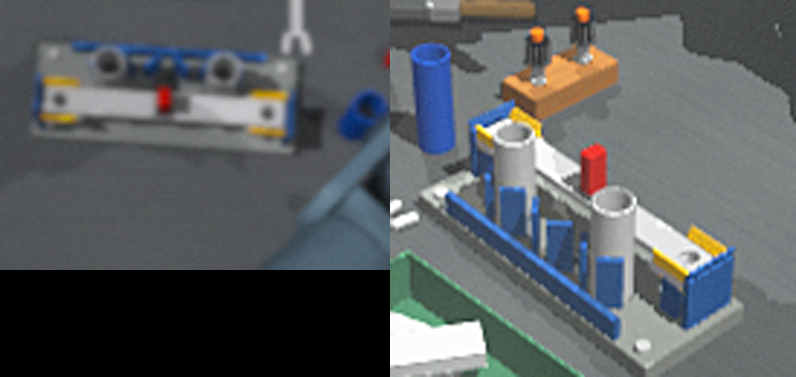

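The bar lies flat between the guides, and both pins stand in the block below the gripper. Next I'll grasp the near pin by its knob.

Emit:
drive_tool(
  delta_pos=[
    [0,0,0.05],
    [0,0,0.1],
    [0,0,0.14],
    [0,0,0.158],
    [0,0,0.158],
    [0,0,0.158],
  ],
  angular=[
    [0,0,0],
    [0,0,0],
    [0,0,0],
    [0,0,0],
    [0,0,0],
    [0,0,0],
  ],
  jaw=0.05,
)

```text
time: 32.75
tool_pos: [425.9, -258.8, 62.8]
eef_rot: [0.001, 0.026, 1.0, -0.001]
contact_force: [0.2, 1.0, 0.1]
width: 49.6
finger_force: 0.0
```

Emit:
drive_tool(
  delta_pos=[
    [0,0,0],
    [0,0,0],
    [0,0,0],
    [0,0,0],
    [0,0,0],
    [0,0,0],
  ],
  angular=[
    [0,0,0],
    [0,0,0],
    [0,0,0],
    [0,0,0],
    [0,0,0],
    [0,0,0],
  ],
  jaw=0.015,
  grip_force=40,
)

```text
time: 33.5
tool_pos: [425.8, -259.3, 63.1]
eef_rot: [0.001, 0.027, 1.0, -0.0]
contact_force: [0.4, 3.1, 6.7]
width: 26.8
finger_force: 39.1
```

Emit:
drive_tool(
  delta_pos=[
    [0,0,-0.03],
    [0,0,-0.07],
    [0,0,-0.1],
    [-0.034,0.03,-0.1],
    [-0.068,0.058,-0.1],
    [-0.1,0.086,-0.1],
    [-0.125,0.107,-0.1],
    [-0.135,0.1155,-0.1],
    [-0.135,0.1155,-0.1],
    [-0.135,0.1155,-0.1],
  ],
  angular=[
    [0,0,0],
    [0,0,0],
    [0,0,0],
    [0,0,0],
    [0,0,0],
    [0,0,0],
    [0,0,0],
    [0,0,0],
    [0,0,0],
    [0,0,0],
  ],
)

```text
time: 34.75
tool_pos: [564.9, -151.3, 161.5]
eef_rot: [-0.0, 0.027, 1.0, -0.0]
contact_force: [-0.0, 0.8, -2.0]
width: 26.7
finger_force: 39.7
```

Run:
```python
from h import *
state(); P=sense()["tool_pos"]
print((proj("scene",[P-[0,0,46],P-[0,0,6],(566.6,-150.8,78)])-[190,130])*6+2.5)
save("scene","p11",190,130,260,200,6)
```

```text
t 34.75 tcp [ 564.9 -151.3  161.5] toolx [-0.999  0.054  0.001] tooly [ 0.054  0.999 -0.   ] z [-0.001 -0.    -1.   ] F [-0.   0.8 -2. ] w 26.7
[[183.82267077 214.47537413]
 [181.39372698 146.66542861]
 [184.21405308 277.65370972]]
```

View pics/p11.png

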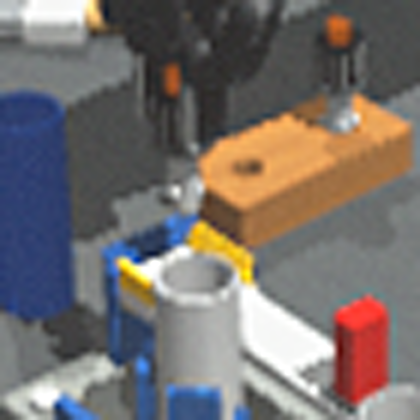

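The pin tip shows at (184,205), right where the tool pose puts it once the bias is removed. The post hides the eye, so I'll lower slowly and watch the force.

Emit:
drive_tool(
  delta_pos=[
    [-0.001,0,0.015],
    [-0.001,0,0.03],
    [-0.001,0,0.034],
    [-0.001,0,0.038],
    [-0.001,0,0.04],
    [-0.001,0,0.04],
  ],
  angular=[
    [0,0,0],
    [0,0,0],
    [0,0,0],
    [0,0,0],
    [0,0,0],
    [0,0,0],
  ],
)

```text
time: 35.55
tool_pos: [567.0, -150.7, 122.0]
eef_rot: [0.0, 0.026, 1.0, -0.0]
contact_force: [0.4, 0.3, -1.9]
width: 27.1
finger_force: 39.8
```

Emit:
drive_tool(
  delta_pos=[
    [0,0,0.002],
    [0,0,0.004],
    [0,0,0.006],
    [0,0,0.008],
    [0,0,0.008],
  ],
  angular=[
    [0,0,0],
    [0,0,0],
    [0,0,0],
    [0,0,0],
    [0,0,0],
  ],
)

```text
time: 36.17
tool_pos: [566.8, -150.7, 113.6]
eef_rot: [-0.0, 0.026, 1.0, -0.0]
contact_force: [0.3, -0.6, -2.4]
width: 26.9
finger_force: 39.7
```

Emit:
drive_tool(
  delta_pos=[
    [0,0,0.001],
    [0,0,0.002],
    [0,0,0.003],
    [0,0,0.0035],
    [0,0,0.0035],
  ],
  angular=[
    [0,0,0],
    [0,0,0],
    [0,0,0],
    [0,0,0],
    [0,0,0],
  ],
)

```text
time: 36.8
tool_pos: [567.2, -150.8, 110.9]
eef_rot: [0.0, 0.026, 1.0, -0.0]
contact_force: [-0.3, 0.4, 2.9]
width: 26.7
finger_force: 40.2
```

Emit:
drive_tool(
  delta_pos=[
    [0,0,0],
    [0,0,0],
    [0,0,0],
    [0,0,0],
    [0,0,-0.03],
    [0,0,-0.055],
    [0,0,-0.055],
  ],
  angular=[
    [0,0,0],
    [0,0,0],
    [0,0,0],
    [0,0,0],
    [0,0,0],
    [0,0,0],
    [0,0,0],
  ],
  jaw=0.05,
)

```text
time: 37.67
tool_pos: [568.2, -151.3, 167.6]
eef_rot: [0.002, 0.026, 1.0, -0.001]
contact_force: [-0.1, -0.6, 0.6]
width: 50.1
finger_force: 0.0
```

Emit:
drive_tool(
  delta_pos=[
    [0,0,0],
    [0,0,0],
    [0,0,0],
    [0,0,0],
    [0,0,0.005],
    [0,0,0.012],
    [0,0,0.016],
    [0,0,0.016],
  ],
  angular=[
    [0,0,0],
    [0,0,0],
    [0,0,0],
    [0,0,0],
    [0,0,0],
    [0,0,0],
    [0,0,0],
    [0,0,0],
  ],
  jaw=0.0,
  grip_force=40,
)

```text
time: 38.67
tool_pos: [566.5, -150.5, 148.6]
eef_rot: [-0.001, 0.026, 1.0, 0.0]
contact_force: [1.0, 0.1, -0.3]
width: -0.1
finger_force: 0.0
```

Run:
```python
from h import *
state(); P=sense()["tool_pos"]
print("expected button/flange px",((proj("scene",[(566.6,-150.8,145.5),(566.6,-150.8,104.5),P])-[190,110])*6+2.5).round())
save("scene","p12",190,110,280,200,6)
```

```text
t 38.675 tcp [ 566.5 -150.5  148.6] toolx [-0.999  0.053  0.001] tooly [0.053 0.999 0.   ] z [-0.001  0.001 -1.   ] F [ 1.   0.1 -0.3] w -0.1
expected button/flange px [[180. 285.]
 [183. 354.]
 [181. 280.]]
```

View pics/p12.png

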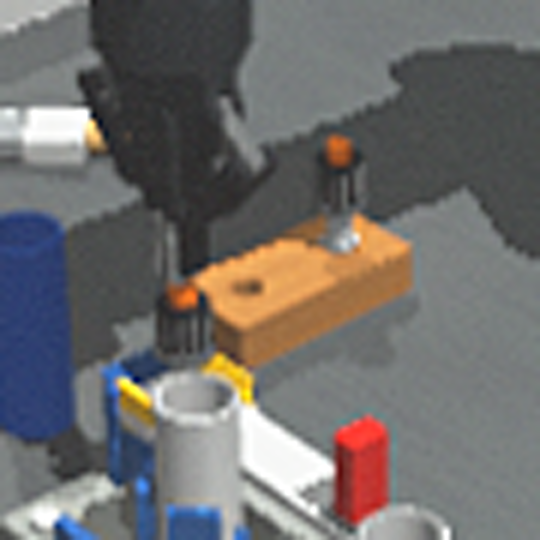

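The pin stands upright in the eye with its button at (183,292), right under the shut fingertips, so I'll press it.

Emit:
drive_tool(
  delta_pos=[
    [0,0,0.002],
    [0,0,0.004],
    [0,0,0.006],
    [0,0,0.008],
    [0,0,0.01],
    [0,0,0.012],
    [0,0,0.014],
    [0,0,0.014],
  ],
  angular=[
    [0,0,0],
    [0,0,0],
    [0,0,0],
    [0,0,0],
    [0,0,0],
    [0,0,0],
    [0,0,0],
    [0,0,0],
  ],
)

```text
time: 39.72
tool_pos: [566.6, -150.5, 134.9]
eef_rot: [-0.0, 0.026, 1.0, 0.0]
contact_force: [-0.1, -0.0, 0.7]
width: 0.1
finger_force: 0.0
```

Emit:
drive_tool(
  delta_pos=[
    [0,0,0.004],
    [0,0,0.007],
    [0,0,0.01],
    [0,0,0.013],
    [0,0,0.016],
    [0,0,0.018],
    [0,0,0.018],
  ],
  angular=[
    [0,0,0],
    [0,0,0],
    [0,0,0],
    [0,0,0],
    [0,0,0],
    [0,0,0],
    [0,0,0],
  ],
)

```text
time: 40.6
tool_pos: [566.6, -150.7, 117.3]
eef_rot: [-0.0, 0.026, 1.0, 0.0]
contact_force: [-1.8, -0.1, 3.8]
width: 0.1
finger_force: 1.8
```

Emit:
drive_tool(
  delta_pos=[
    [0,0,0.002],
    [0,0,0.004],
    [0,0,0.006],
    [0,0,0.007],
    [0,0,0.007],
  ],
  angular=[
    [0,0,0],
    [0,0,0],
    [0,0,0],
    [0,0,0],
    [0,0,0],
  ],
)

```text
time: 41.22
tool_pos: [567.0, -151.0, 111.7]
eef_rot: [-0.0, 0.026, 1.0, -0.0]
contact_force: [-5.9, 1.4, 11.9]
width: -0.1
finger_force: 5.8
```

Emit:
drive_tool(
  delta_pos=[
    [0,0,-0.02],
    [0,0,-0.06],
    [0.04,-0.022,-0.06],
    [0.09,-0.05,-0.06],
    [0.14,-0.078,-0.06],
    [0.19,-0.106,-0.06],
    [0.2058,-0.1146,-0.06],
    [0.2058,-0.1146,-0.06],
    [0.2058,-0.1146,-0.02],
    [0.2058,-0.1146,0.02],
    [0.2058,-0.1146,0.04],
    [0.2058,-0.1146,0.0487],
    [0.2058,-0.1146,0.0487],
    [0.2058,-0.1146,0.0487],
  ],
  angular=[
    [0,0,0],
    [0,0,0],
    [0,0,0],
    [0,0,0],
    [0,0,0],
    [0,0,0],
    [0,0,0],
    [0,0,0],
    [0,0,0],
    [0,0,0],
    [0,0,0],
    [0,0,0],
    [0,0,0],
    [0,0,0],
  ],
  jaw=0.05,
)

```text
time: 42.98
tool_pos: [356.1, -254.8, 62.7]
eef_rot: [0.001, 0.026, 1.0, -0.001]
contact_force: [0.2, 0.4, 0.3]
width: 50.1
finger_force: 0.0
```

Emit:
drive_tool(
  delta_pos=[
    [0,0,0],
    [0,0,0],
    [0,0,0],
    [0,0,0],
    [0,0,0],
    [0,0,0],
  ],
  angular=[
    [0,0,0],
    [0,0,0],
    [0,0,0],
    [0,0,0],
    [0,0,0],
    [0,0,0],
  ],
  jaw=0.015,
  grip_force=40,
)

```text
time: 43.72
tool_pos: [355.8, -254.7, 62.4]
eef_rot: [0.001, 0.027, 1.0, -0.0]
contact_force: [0.4, 1.8, 6.8]
width: 26.3
finger_force: 39.3
```

Emit:
drive_tool(
  delta_pos=[
    [0,0,-0.05],
    [0,0,-0.1],
    [0,0,-0.13],
    [-0.026,0.048,-0.13],
    [-0.052,0.096,-0.13],
    [-0.078,0.144,-0.13],
    [-0.104,0.192,-0.13],
    [-0.13,0.24,-0.13],
    [-0.156,0.288,-0.13],
    [-0.182,0.336,-0.13],
    [-0.2,0.37,-0.13],
    [-0.2056,0.3849,-0.13],
    [-0.2056,0.3849,-0.13],
    [-0.2056,0.3849,-0.11],
    [-0.2056,0.3849,-0.09],
    [-0.2056,0.3849,-0.08],
    [-0.2056,0.3849,-0.08],
  ],
  angular=[
    [0,0,0],
    [0,0,0],
    [0,0,0],
    [0,0,0],
    [0,0,0],
    [0,0,0],
    [0,0,0],
    [0,0,0],
    [0,0,0],
    [0,0,0],
    [0,0,0],
    [0,0,0],
    [0,0,0],
    [0,0,0],
    [0,0,0],
    [0,0,0],
    [0,0,0],
  ],
)

```text
time: 45.85
tool_pos: [579.9, 118.9, 139.9]
eef_rot: [-0.001, 0.027, 1.0, -0.0]
contact_force: [-0.1, -0.2, -2.1]
width: 26.9
finger_force: 41.1
```

Run:
```python
from h import *
state(); P=sense()["tool_pos"]
print(((proj("scene",[P-[0,0,46],(581.4,118.8,78),(566.6,-150.8,119)])-[205,130])*5+2).round())
save("scene","p13",205,130,315,245,5)
```

```text
t 45.85 tcp [579.9 118.9 139.9] toolx [-0.999  0.054  0.003] tooly [ 0.054  0.999 -0.   ] z [-0.003 -0.    -1.   ] F [-0.1 -0.2 -2.1] w 26.9
[[394. 422.]
 [391. 445.]
 [ 76. 175.]]
```

View pics/p13.png

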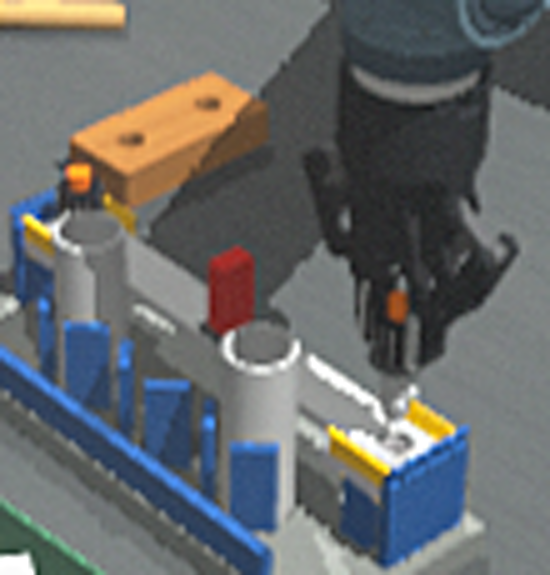

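The right pin is home: its button shows at (78,177), where a home and released button should be. The left pin's tip is in line with the eye at (400,440), so I'll lower it.

Emit:
drive_tool(
  delta_pos=[
    [-0.0005,0,0.006],
    [-0.0005,0,0.012],
    [-0.0005,0,0.016],
    [-0.0005,0,0.018],
    [-0.0005,0,0.02],
    [-0.0005,0,0.02],
  ],
  angular=[
    [0,0,0],
    [0,0,0],
    [0,0,0],
    [0,0,0],
    [0,0,0],
    [0,0,0],
  ],
)

```text
time: 46.65
tool_pos: [581.4, 119.2, 121.5]
eef_rot: [-0.0, 0.026, 1.0, -0.0]
contact_force: [0.3, -0.6, -2.7]
width: 26.4
finger_force: 41.1
```

Emit:
drive_tool(
  delta_pos=[
    [0,0,0.002],
    [0,0,0.004],
    [0,0,0.006],
    [0,0,0.008],
    [0,0,0.008],
  ],
  angular=[
    [0,0,0],
    [0,0,0],
    [0,0,0],
    [0,0,0],
    [0,0,0],
  ],
)

```text
time: 47.28
tool_pos: [581.2, 119.3, 113.2]
eef_rot: [-0.0, 0.026, 1.0, 0.0]
contact_force: [-0.9, 0.7, -4.2]
width: 26.8
finger_force: 41.1
```

Emit:
drive_tool(
  delta_pos=[
    [0,0,0.001],
    [0,0,0.002],
    [0,0,0.003],
    [0,0,0.0032],
    [0,0,0.0032],
  ],
  angular=[
    [0,0,0],
    [0,0,0],
    [0,0,0],
    [0,0,0],
    [0,0,0],
  ],
)

```text
time: 47.9
tool_pos: [581.6, 119.3, 110.8]
eef_rot: [0.0, 0.026, 1.0, 0.0]
contact_force: [-2.7, 1.8, 3.0]
width: 26.7
finger_force: 41.5
```

Emit:
drive_tool(
  delta_pos=[
    [0,0,0],
    [0,0,0],
    [0,0,0],
    [0,0,0],
    [0,0,-0.03],
    [0,0,-0.055],
    [0,0,-0.055],
  ],
  angular=[
    [0,0,0],
    [0,0,0],
    [0,0,0],
    [0,0,0],
    [0,0,0],
    [0,0,0],
    [0,0,0],
  ],
  jaw=0.05,
)

```text
time: 48.78
tool_pos: [583.1, 119.3, 167.7]
eef_rot: [0.003, 0.026, 1.0, 0.0]
contact_force: [-0.1, -0.2, -0.7]
width: 49.8
finger_force: 0.0
```

Emit:
drive_tool(
  delta_pos=[
    [0,0,0],
    [0,0,0],
    [0,0,0],
    [0,0,0],
    [0,0,0.008],
    [0,0,0.013],
    [0,0,0.017],
    [0,0,0.019],
    [0,0,0.021],
    [0,0,0.021],
  ],
  angular=[
    [0,0,0],
    [0,0,0],
    [0,0,0],
    [0,0,0],
    [0,0,0],
    [0,0,0],
    [0,0,0],
    [0,0,0],
    [0,0,0],
    [0,0,0],
  ],
  jaw=0.0,
)

```text
time: 50.02
tool_pos: [582.0, 119.2, 145.2]
eef_rot: [0.001, 0.026, 1.0, 0.0]
contact_force: [-1.4, 0.4, 3.0]
width: 0.0
finger_force: 1.6
```

Contact at the button height I expected (3 N at 145), so the pin is standing. Pushing it home.

Emit:
drive_tool(
  delta_pos=[
    [0,0,0.002],
    [0,0,0.004],
    [0,0,0.006],
    [0,0,0.008],
    [0,0,0.01],
    [0,0,0.013],
    [0,0,0.016],
    [0,0,0.019],
    [0,0,0.022],
    [0,0,0.025],
    [0,0,0.027],
    [0,0,0.027],
  ],
  angular=[
    [0,0,0],
    [0,0,0],
    [0,0,0],
    [0,0,0],
    [0,0,0],
    [0,0,0],
    [0,0,0],
    [0,0,0],
    [0,0,0],
    [0,0,0],
    [0,0,0],
    [0,0,0],
  ],
)

```text
time: 51.52
tool_pos: [582.0, 119.1, 117.8]
eef_rot: [0.001, 0.026, 1.0, -0.0]
contact_force: [1.2, -0.5, 3.4]
width: -0.2
finger_force: 1.7
```

Emit:
drive_tool(
  delta_pos=[
    [0,0,0.002],
    [0,0,0.004],
    [0,0,0.006],
    [0,0,0.007],
    [0,0,0.007],
  ],
  angular=[
    [0,0,0],
    [0,0,0],
    [0,0,0],
    [0,0,0],
    [0,0,0],
  ],
)

```text
time: 52.15
tool_pos: [582.4, 118.9, 111.3]
eef_rot: [0.001, 0.026, 1.0, -0.0]
contact_force: [2.1, -2.4, 6.9]
width: -0.2
finger_force: 3.4
```

Home. I'll retract towards -x, clear of the view, and check the result.

Emit:
drive_tool(
  delta_pos=[
    [0,0,-0.03],
    [0,0,-0.08],
    [0,0,-0.13],
    [0.05,0,-0.16],
    [0.1,0,-0.16],
    [0.15,0,-0.16],
    [0.2,0,-0.16],
    [0.2,0.06,-0.16],
    [0.2,0.12,-0.16],
    [0.2,0.18,-0.16],
    [0.2,0.2,-0.16],
    [0.2,0.2,-0.16],
    [0.2,0.2,-0.16],
  ],
  angular=[
    [0,0,0],
    [0,0,0],
    [0,0,0],
    [0,0,0],
    [0,0,0],
    [0,0,0],
    [0,0,0],
    [0,0,0],
    [0,0,0],
    [0,0,0],
    [0,0,0],
    [0,0,0],
    [0,0,0],
  ],
)

```text
time: 53.78
tool_pos: [392.1, 328.4, 269.8]
eef_rot: [-0.001, 0.027, 1.0, -0.0]
contact_force: [0.5, -0.9, 0.5]
width: -0.3
finger_force: 0.0
```

Run:
```python
from h import *
state()
print("expected released-home button px",((proj("scene",[(566.6,-150.8,119),(582,118.8,119)])-[180,110])*5+2).round())
save("scene","p14",180,125,335,245,5)
s=capture("scene").astype(int)
m=((s[:,:,0]>170)&(s[:,:,1]>60)&(s[:,:,1]<150)&(s[:,:,2]<60)).astype(np.uint8)
n,_,st,c=cv2.connectedComponentsWithStats(m[125:245,180:335]); print([(tuple((c[i]+[180,125]).round(1)),st[i,4]) for i in range(1,n)])
print(proj("scene",[(566.6,-150.8,117),(582,118.8,117)]).round(1))
```

```text
t 53.775 tcp [392.1 328.4 269.8] toolx [-0.999  0.054  0.001] tooly [ 0.054  0.999 -0.001] z [-0.001 -0.001 -1.   ] F [ 0.5 -0.9  0.5] w -0.3
expected released-home button px [[201. 275.]
 [519. 487.]]
[((np.float64(220.8), np.float64(166.0)), np.int32(9)), ((np.float64(212.5), np.float64(176.5)), np.int32(2)), ((np.float64(247.0), np.float64(182.0)), np.int32(1)), ((np.float64(250.6), np.float64(182.3)), np.int32(10)), ((np.float64(284.4), np.float64(208.5)), np.int32(12)), ((np.float64(274.0), np.float64(219.0)), np.int32(1)), ((np.float64(278.0), np.float64(222.0)), np.int32(1))]
[[219.9 165.2]
 [283.3 207.6]]
```

View pics/p14.png

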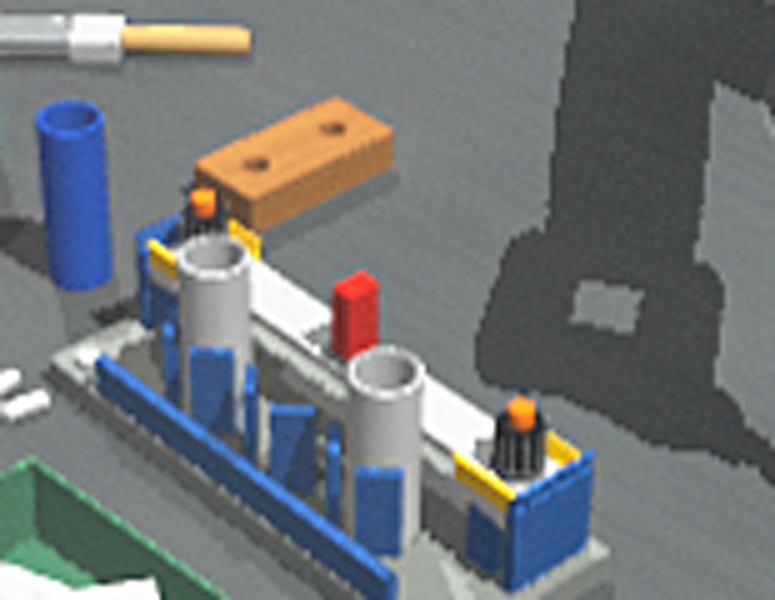

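Both pins are home with their buttons proud at about (203,200) and (522,412), the bar is flat in its guides, and both posts are upright.

```bash
python3 -c "
from bench import *
print(close_job())"
```

```text
the job is handed in; nothing more can be done
None
```

The job is handed in at about 54 s. Both loose posts stand in the outer bores, the keeper bar lies flat on its lugs, and both ball-lock pins are home with their buttons sprung back; on the second post I briefly pushed too low (about 25 N at the wrist) before correcting.

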